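# Slide the well plate under the scanner's read head

## Task

Push the low well plate along the bench, flat all the way, in through the open entry of the scanner and under its low read head until its leading end rests squarely against the stop bar behind, then leave it there with the hand clear. Move it only by pushing with the fingers, never lift or tip it, and leave everything else on the bench where it stands.

Things in the scene. Friction and masses are not known exactly. Their poses are not given: they have to be found in the camera images.
- plate: the low well plate: a flat white plastic plate with 24 round grey wells (6 x 4) on top, 127.6 mm long (its x axis), 85.4 mm wide (its y axis), 14.4 mm tall, about 0.12 kg; loose, lies flat on the bench; origin at the centre of its underside. Which of its two ends leads does not matter
- scanner: scanner, fixed: a white read head like a bridge on two pillars. Origin on the bench under the head's middle; +x is the way a plate is pushed in, y runs pillar to pillar. Head and pillars: x -25 to 25 mm, y -90 to 90 mm, top 60 mm above the bench. Passage 100 mm wide (y -50 to 50 mm), 19 mm high under the head. A plate against the stop has its centre at x = 0 and its trailing end 39 mm out of the head
- scanner_entry (a point): point on the bench in the middle of the scanner's open entry, in the plane of the head's front face (scanner x = -25 mm), axes as the scanner's. Two thin aluminium guides 10 mm tall flare from here, 100 mm apart, to 125 mm apart 23 mm further out
- scanner_stop (a point): point on the bench at the middle of the stop bar's face (scanner x = +64 mm), axes as the scanner's. The aluminium bar is 10 mm tall and lies across the passage behind the head; side rails 10 mm tall, inner faces 100 mm apart, join it to the pillars
- deep_block: deep-well block: white plastic block with round wells on top, 127.6 x 85.4 mm like the well plate but 44 mm tall; origin at the centre of its underside. It only stands by and stays where it is
- vial: small amber bottle standing near the scanner's entry, 26 mm across, 62 mm tall; origin at the centre of its underside. Stays where it is
- jar: small clear jar standing near the scanner's entry, 32 mm across, 45 mm tall; origin at the centre of its underside. Stays where it is
- pen: steel pen lying on the bench, 138 mm long along its x axis, 9 mm thick; origin under its middle. Stays where it is
- pipette: pipette lying on the bench, 250 mm long, 30 mm thick body, hook 60 mm wide; origin under its middle, x axis towards its tip. Stays where it is
- tube_rack: steel rack with four capped tubes, 50 x 182 mm (x, y), 92 mm tall; origin at the centre of its underside. Stays where it is
- label_roll: roll of paper labels standing on end, 68 mm across, 50 mm tall; origin at the centre of its underside. Stays where it is
Things that resemble listed ones, but are neither listed nor needed, are in the scene too. What is shaped like the plate but blue or brown is not meant.

How it is judged:
At the end, for the whole second after the job is handed in: The plate lies flat and still under the read head, between the pillars, its leading end within 4 mm of the stop bar and square to it within 0.06 rad; nothing else has been disturbed (x of plate in the frame of scanner between -0.004 and 0.003 m and y of plate in the frame of scanner between -0.0095 and 0.0095 m and angle between the x axis of plate and the x axis of scanner, either way round below 0.06 rad and height (world z) of plate below 0.003 m and angle between plate's own z axis and vertical below 0.05 rad and linear speed of plate below 0.01 m/s and angular speed of plate below 0.1 rad/s); the robot touches nothing.
It fails at once if the plate is lifted off the bench (more than 6 mm) (height (world z) of plate above 0.006 m).
It fails at once if the plate is tipped (more than 0.08 rad) (angle between plate's own z axis and vertical above 0.08 rad).
It fails at once if another thing on the bench is moved (more than 20 mm) (distance of any of deep_block, vial, jar, pen, pipette, tube_rack, label_roll from where it was at the start of the episode above 0.02 m).
It fails at once if a standing thing is knocked over (angle between any of vial, jar, tube_rack, label_roll, deep_block's own z axis and vertical above 0.5 rad).
It also fails if it takes over 72 s, if anything falls off the work surface, if the arm or the gripper's body presses on something with over 40 N, if the wrist force passes 120 N, or if a joint passes its speed limit or range.

## Robot

A 7-joint arm with a two-finger parallel gripper is mounted at the origin on the work surface. World frame = base frame: x ahead of the robot, y to its left, z up, the work surface at z = 0. Lengths are in m, angles in rad, forces in N, time in s.
With the tool pointing down it reaches from about 0.4 to 0.85 m from the base axis. Payload 10.4 kg.
Tool frame: the origin (TCP) lies on the front face of the gripper's body, between the roots of the fingers; the fingertips stand 70 mm ahead of it and the grasp point (between the pads) lies 51 mm ahead of it (bot.tips_ahead is the distance from the TCP to the fingertips, in m); z points along the fingers, x is the direction in which the jaws open and shut, and the axes are right-handed (so a half turn about z gives the same grasp; the last joint's range is limited). The gripper opens to 87 mm and grips with 3 to 60 N. Pads are 19 mm wide; open, the fingers measure 117 mm over their backs; the gripper's body (75 mm by 190 mm) begins 51 mm behind the grasp point.
Start: joints at [-1.21, 0.332, -0.065, 1.46, 0.022, 1.35, -0.088], TCP at [0.234, 0.58, 0.292] pointing down, gripper open.
Joint ranges: [-2.6, 2.6], [-0.5, 2.12], [-1.47, 1.34], [0.16, 2.42], [-1.27, 4.41], [0.06, 2.06], [-2.6, 2.6]. Speed limits (rad/s): [2.22, 2.22, 2.79, 2.79, 3.14, 3.14, 3.14].

## Interface

Orientations are given as a rotation vector (axis times angle).
In Python, from bench import bot, eyes, ticket gives the robot as it stands.
- The arm moves only by the tool jog_arm, never from a script. Its argument "rows" is text: rows parted by semicolons, each of 5 numbers parted by spaces: the shift along the tool's x, y, z in mm, then the turn about the tool's z in rad, then the finger opening in mm, from 0 to 87. In form: dx dy dz yaw hand; .... A call has 1 to 5 rows; each row is the pose to reach, as a shift and turn from the pose measured when the call began, along the tool's axes at that moment; what a row does not reach only later rows make up. A row lasts 1/8 s, in which the tool goes at most 62.5 mm and 10.7 degrees, less where a joint would pass 70% of its speed; a pose out of reach is approached as far as the arm can. A call with a gripper value outside its range is refused whole. The fingers move at their own pace and stop on an object; "force" is the grip in N (left out, the last holds). Time passes only in rows, so rows that repeat a pose let the fingers close. It gives the time, the measured TCP pose, the force and the opening at its end, in the units of the state.
- bot.sense(): the state, without advancing time (a new reading comes with each control period).
- eyes.camera(name): name is "scene" or "top"; returns (picture, depth): 420x560x3 uint8, red, green, blue; 420x560 float32, m along the optical axis (not along the pixel's ray), 0 where there is no reading.
- eyes.camera_model(name): a dict with "vertical_fov" (degrees; the focal length in pixels is half the picture's height over the tangent of half this angle, whatever the lens; pixels are square), "cx", "cy" (the principal point, pixels), "world_to_cam" (4x4, takes a point from world to camera coordinates). Camera axes: x right, y up, looking along -z (the intrinsics and any distortion apply to the point x, -y, -z); pixel columns grow to the right and rows downward; lengths in m; the calibration is good to about 2 mm. A picture is of the moment at which its call begins. camera_model takes no time and is no camera call.
- ticket.close_job(): hands the job in, once; it reports no verdict.
The state is a dict: "time": time; "joint_positions": joint angles; "qvel": joint speeds; "joint_efforts": joint torques, N m; "eef_pos": TCP position; "eef_rot": TCP orientation; "ft_force": force on the tool from outside, world axes, zero at the start; "torque": the same for the moment, N m; "width": finger opening in m.
Only numpy, scipy, OpenCV 4.12 (cv2) and the standard library are available. Lean on these libraries where they do the work, as an engineer would, in place of code of your own. Each camera call takes 0.05 s, during which the arm holds its last target. There are 200 camera calls.

## Working session

There is one attempt and no reset: what is moved stays moved. The work goes in short steps, Python scripts to look and compute and a tool call to move; the robot and the scene stay as the last step left them, time stands still between calls to the robot, and variables do not carry over. Pictures are saved under pics/ and viewed, about 8 in all and at most 12, crops included, and the job is handed in when it is done.

Besides the shell and the picture viewer there is one more tool, called in YAML: its name, and indented under it one key for each argument. jog_arm: Moves the arm, as the interface text tells. Its arguments: {"type":"object","properties":{"rows":{"type":"string"},"force":{"type":"number"}},"required":["rows"]}

```bash
mkdir -p pics; ls; python3 - <<'E'
from bench import bot,eyes,ticket
import cv2,numpy as np
s=bot.sense(); print({k:np.round(v,3) for k,v in s.items() if k in('time','eef_pos','eef_rot','width')},bot.tips_ahead)
for n in('scene','top'):
    p,d=eyes.camera(n); np.savez(f'pics/{n}0.npz',p=p,d=d); cv2.imwrite(f'pics/{n}0.png',p[:,:,::-1])
    m=eyes.camera_model(n); print(n,m)
E
```

```text
pics
{'time': np.float64(0.0), 'eef_pos': array([0.234, 0.579, 0.291]), 'eef_rot': array([ 2.604e+00,  1.757e+00, -2.000e-03]), 'width': np.float64(0.087)} 0.0697
scene {'vertical_fov': 56.41157959404711, 'cx': 281.8817253424429, 'cy': 209.5173116489858, 'world_to_cam': array([[ 0.33261127,  0.94293865,  0.01537686, -0.16803071],
       [-0.76580304,  0.26054099,  0.58793205,  0.38518583],
       [ 0.55037755, -0.20732847,  0.80876416, -1.2654364 ],
       [ 0.        ,  0.        ,  0.        ,  1.        ]])}
top {'vertical_fov': 42.31754200082142, 'cx': 280.7221629425162, 'cy': 215.36659395664876, 'world_to_cam': array([[ 7.29135435e-03, -9.99971663e-01,  1.87330796e-03,
         8.77674518e-03],
       [ 9.80150223e-01,  7.51796352e-03,  1.98113656e-01,
        -5.46086447e-01],
       [-1.98122126e-01,  3.91606350e-04,  9.80177265e-01,
        -1.63545144e+00],
       [ 0.00000000e+00,  0.00000000e+00,  0.00000000e+00,
         1.00000000e+00]])}
```

View pics/scene0.png

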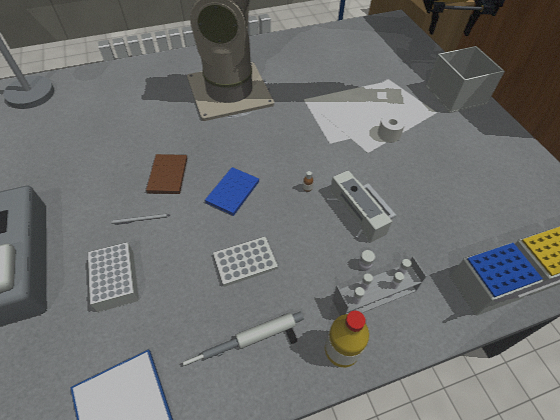

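View pics/top0.png

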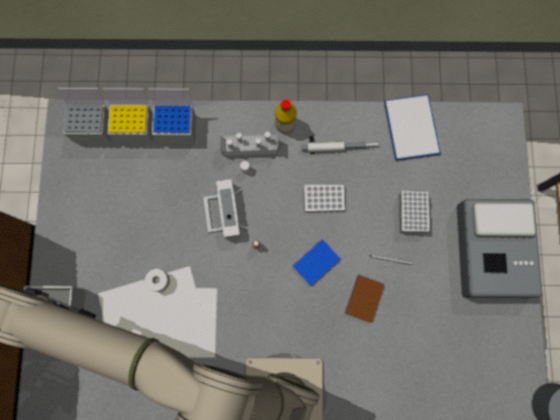

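The scene view shows the plate at about (245,260) and the scanner head at (360,205), with the stop to its right. In the top view they are at (324,198) and (229,208), the stop frame at (207,213), the jar at (246,167) and the vial at (256,244). The push therefore runs towards world +y.

```bash
cat > h.py <<'E'
from bench import bot,eyes,ticket
import cv2,numpy as np
def cam(n):
    m=eyes.camera_model(n); f=210/np.tan(np.radians(m['vertical_fov'])/2)
    return m,f,np.linalg.inv(m['world_to_cam'])
def cloud(n,d):
    m,f,T=cam(n); v,u=np.mgrid[:420,:560]
    P=np.stack([(u-m['cx'])/f*d,-(v-m['cy'])/f*d,-d,np.ones_like(d)],-1)@T.T
    P[d==0]=np.nan; return P[...,:3]
def plane(n,uv,z):
    m,f,T=cam(n); uv=np.asarray(uv,float).reshape(-1,2)
    r=np.c_[(uv[:,0]-m['cx'])/f,-(uv[:,1]-m['cy'])/f,-np.ones(len(uv))]@T[:3,:3].T
    c=T[:3,3]; return c+r*((z-c[2])/r[:,2])[:,None]
def rect(pts):
    (c,(w,h),a)=cv2.minAreaRect(np.float32(pts[:,:2]*1000))
    if w<h: w,h,a=h,w,a+90
    return np.round(c,1),round(w,1),round(h,1),round((a+90)%180-90,2) # mm, long axis deg
def blob(n,p,uv,lo=130,z=.0144,sat=40):
    hsv=cv2.cvtColor(p,cv2.COLOR_RGB2HSV)
    mk=((hsv[...,2]>lo)&(hsv[...,1]<sat)).astype(np.uint8)
    mk=cv2.morphologyEx(mk,cv2.MORPH_CLOSE,np.ones((3,3)))
    _,lab,st,_=cv2.connectedComponentsWithStats(mk)
    w=lab[uv[1]-12:uv[1]+13,uv[0]-12:uv[0]+13]; l=np.bincount(w[w>0]).argmax()
    c,_=cv2.findContours((lab==l).astype(np.uint8),cv2.RETR_EXTERNAL,cv2.CHAIN_APPROX_NONE)
    return plane(n,max(c,key=cv2.contourArea).reshape(-1,2),z)
E
python3 - <<'E'
from h import *
pl={'scene':(245,260),'top':(324,198)}
for n in pl:
    q=np.load(f'pics/{n}0.npz'); p,d=q['p'],q['d']; P=cloud(n,d)
    bench=P[(np.abs(P[...,2])<.02)&(P[...,0]>.5)&(P[...,0]<.7)]; print(n,'benchz',np.median(bench[:,2]))
    print(' plate',rect(blob(n,p,pl[n])))
    x,y,z=P[...,0],P[...,1],P[...,2]
    R=(x>.35)&(x<.8)&(y>.05)&(y<.35)
    h=R&(z>.054)&(z<.066)
    _,lab,st,ce=cv2.connectedComponentsWithStats(h.astype(np.uint8))
    for i in range(1,len(st)):
        if st[i,4]>60: print(' head',st[i],rect(P[lab==i]),np.median(z[lab==i]))
    h=(x>.3)&(x<.9)&(abs(y)<.35)&(z>.025)&(z<.12)
    _,lab,st,ce=cv2.connectedComponentsWithStats(h.astype(np.uint8))
    for i in range(1,len(st)):
        if st[i,4]>15: print(' thing',st[i],rect(P[lab==i]),np.nanmax(z[lab==i]).round(3))
a,b=[cv2.imread(f'pics/{n}0.png') for n in('scene','top')]
cv2.imwrite('pics/c0.png',np.hstack([cv2.resize(a[150:330,190:430],(400,300),interpolation=3),cv2.resize(b[140:275,180:360],(400,300),interpolation=3)]))
E
```

```text
scene benchz -0.00021423293330469217
 plate (array([ 616.5, -128.7]), 128.0, 84.8, -88.64)
 head [ 332  170   60   61 1303] (array([570.7, 176. ]), 181.4, 52.5, 9.26) 0.059857403162084655
 thing [303 171  10  16 117] (array([462.3,  84.2]), 23.8, 22.2, 67.85) 0.063
 thing [ 331  170   61   67 1797] (array([571.1, 175.5]), 182.4, 54.0, 8.95) 0.066
 thing [360 250  15  15 173] (array([712.8, 125.9]), 29.0, 28.6, -5.52) 0.048
 thing [ 453  251   63   61 2174] (array([849.9, 321.6]), 100.1, 57.2, -0.35) 0.101
 thing [ 325  256  101  109 3075] (array([804.5,  75.7]), 268.5, 118.1, -64.08) 0.12
 thing [236 313  58  32 601] (array([ 787. , -135.5]), 119.1, 24.4, -86.4) 0.033
top benchz -0.0001386330662027646
 plate (array([ 618.9, -119.9]), 142.2, 92.5, -89.56)
 head [216 179  24  58 790] (array([569.4, 180. ]), 180.2, 50.2, 9.43) 0.06001337249634775
 thing [174 102  21  40 695] (array([847.7, 323.3]), 104.3, 53.1, -0.2) 0.106
 thing [274 103  23  29 347] (array([863. ,   1.1]), 70.8, 64.3, -83.88) 0.12
 thing [220 132  58  21 897] (array([785.3, 117.6]), 181.1, 55.0, -87.35) 0.1
 thing [306 141  40  10 193] (array([ 783., -131.]), 126.0, 26.3, -85.94) 0.04
 thing [240 161  10  10  75] (array([710.6, 131.6]), 29.2, 28.2, -24.42) 0.052
 thing [216 179  24  60 954] (array([569. , 179.8]), 181.0, 50.6, 9.52) 0.072
 thing [252 241   9   8  57] (array([456.2,  89.4]), 25.0, 21.7, -88.73) 0.064
```

View pics/c0.png

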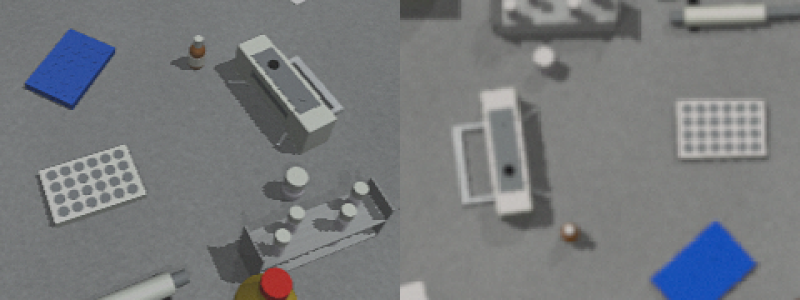

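The crop confirms the plate on the left-hand side and the scanner with its open entry facing it. The plate lies almost on the scanner's axis and needs about 8° of turn. I'll bring the hand behind the plate's trailing end with the fingers part-open, so they make a two-point pusher.

```bash
cat >> h.py <<'E'
from scipy.spatial.transform import Rotation as Ro
def to(x,y,z,ang):  # target TCP mm, tool-x heading deg -> tool-frame shift and yaw
    s=bot.sense(); R=Ro.from_rotvec(s['eef_rot']).as_matrix()
    h=np.degrees(np.arctan2(R[1,0],R[0,0]))
    print('t',round(s['time'],2),'tcp',np.round(s['eef_pos']*1000,1),'head',h.round(2),'tilt',np.degrees(np.arccos(-R[2,2])).round(2),'F',np.round(s['ft_force'],1),'w',round(s['width'],4))
    print('shift',np.round(R.T@(np.array([x,y,z])-s['eef_pos']*1000),1),'yaw',np.radians(-(ang-h)).round(4))
E
python3 -c "
from h import *
to(619,-235,290,1.4)"
```

```text
t 0.1 tcp [233.9 579.3 291.5] head 68.01 tilt 0.07 F [ 0.4  0.6 -0.1] w 0.0873
shift [-610.9  661.9    2.4] yaw 1.1626
```

jog_arm:
  rows: "-40 44 0 0.17 45;-80 88 0 0.34 45;-120 132 0 0.51 45;-160 176 0 0.68 45;-200 215 0 0.85 45"

```text
time: 0.72
eef_pos: [0.3591, 0.3112, 0.2916]
eef_rot: [3.098, 0.517, -0.001]
ft_force: [1.5, 0.5, -0.5]
width: 0.0481
```

```bash
python3 -c "
from h import *
to(619,-235,290,1.4)"
```

```text
t 0.72 tcp [359.1 311.2 291.6] head 18.95 tilt 0.08 F [ 1.5  0.5 -0.5] w 0.0481
shift [ 68.5 601.    2.2] yaw 0.3063
```

jog_arm:
  rows: "7 60 0 0.08 45;14 120 0 0.16 45;21 180 0 0.24 45;28 240 0 0.3 45;34 300 0 0.3 45"

```text
time: 1.35
eef_pos: [0.489, 0.0366, 0.2919]
eef_rot: [3.14, 0.047, -0.001]
ft_force: [0.2, 0.5, -1.4]
width: 0.0449
```

```bash
python3 -c "
from h import *
to(619,-235,200,1.4)"
```

```text
t 1.35 tcp [489.   36.6 291.9] head 1.72 tilt 0.06 F [ 0.2  0.5 -1.4] w 0.0449
shift [121.8 275.3  92.1] yaw 0.0056
```

jog_arm:
  rows: "25 55 0 0 45;50 110 0 0 45;75 165 0 0 45;100 220 20 0 45;122 275 60 0.006 45"

```text
time: 1.98
eef_pos: [0.6172, -0.2289, 0.2376]
eef_rot: [3.14, 0.039, 0.003]
ft_force: [1.3, 1.2, 0.1]
width: 0.0449
```

jog_arm:
  rows: "0 0 30 0 45;0 0 60 0 45;0 0 100 0 45;0 0 120 0 45;0 0 120 0 45"

```text
time: 2.6
eef_pos: [0.6168, -0.2288, 0.1165]
eef_rot: [3.14, 0.039, -0.001]
ft_force: [0.3, -0.2, 1.2]
width: 0.0449
```

```bash
python3 - <<'E'
from h import *
to(619,-235,76,1.4)
for n in('scene','top'):
    p,d=eyes.camera(n); np.savez(f'pics/{n}1.npz',p=p,d=d); cv2.imwrite(f'pics/{n}1.png',p[:,:,::-1])
a,b=[cv2.imread(f'pics/{n}1.png') for n in('scene','top')]
cv2.imwrite('pics/c1.png',np.hstack([cv2.resize(a[190:340,140:340],(400,300),interpolation=3),cv2.resize(b[140:275,280:460],(400,300),interpolation=3)]))
E
```

```text
t 2.6 tcp [ 616.8 -228.8  116.5] head 1.41 tilt 0.09 F [ 0.3 -0.2  1.2] w 0.0449
shift [ 2.1  6.2 40.5] yaw 0.0002
```

View pics/c1.png

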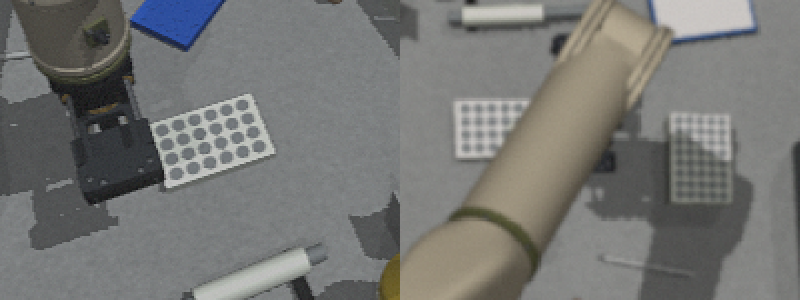

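The crop shows the hand right behind the plate's trailing end, centred on its width; nothing is touched. Next it goes down and makes gentle contact.

jog_arm:
  rows: "2 0 20 0 45;2 0 36 0 45;2 0 42 0 45;2 0 42 0 45"

```text
time: 3.2
eef_pos: [0.6198, -0.2294, 0.0763]
eef_rot: [3.139, 0.038, 0.003]
ft_force: [0.1, -0.9, 0.4]
width: 0.045
```

jog_arm:
  rows: "0 -10 0 0 45;0 -18 0 0 45;0 -24 0 0 45;0 -30 0 0 45;0 -36 0 0 45"

```text
time: 3.82
eef_pos: [0.619, -0.1932, 0.0764]
eef_rot: [3.139, 0.038, 0.003]
ft_force: [0.0, -1.0, 0.3]
width: 0.0447
```

```bash
python3 - <<'E'
from h import *
to(606,-43,75,9.4)
p,d=eyes.camera('scene'); cv2.imwrite('pics/s2.png',cv2.resize(p[180:330,180:440,::-1],(780,450)))
print(rect(blob('scene',p,(250,260))))
E
```

```text
t 3.83 tcp [ 619.  -193.2   76.4] head 1.39 tilt 0.19 F [ 0.  -1.   0.3] w 0.0447
shift [  -9.3 -150.5    1. ] yaw -0.1397
(array([614.1, -99.9]), 104.5, 95.5, -82.85)
```

View pics/s2.png

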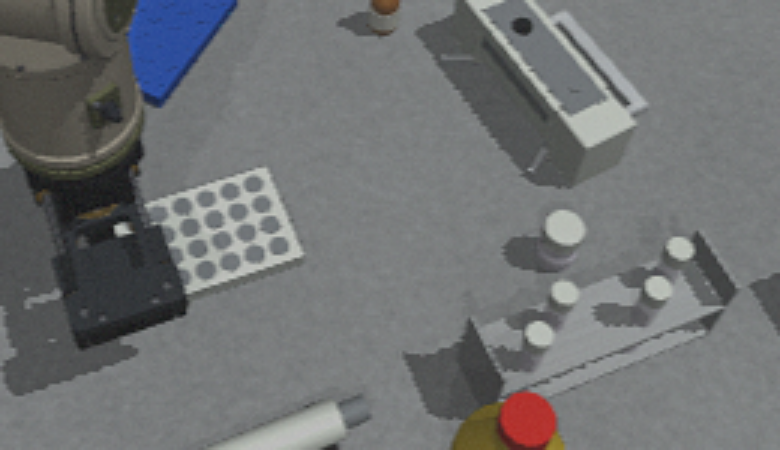

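The hand is at the trailing end, and its body hides the contact line; the plate's leading end is clear at about crop (285,210). Next I push while turning 8°.

jog_arm:
  rows: "0 -12 0 0 45;0 -24 0 -0.01 45;-1 -37 0 -0.03 45;-2 -50 0 -0.05 45;-3 -62 0 -0.07 45"

```text
time: 4.5
eef_pos: [0.6145, -0.1292, 0.0762]
eef_rot: [3.136, 0.152, 0.003]
ft_force: [0.6, -0.6, 0.3]
width: 0.0451
```

jog_arm:
  rows: "0 -12 0 -0.02 45;-1 -24 0 -0.04 45;-1 -37 0 -0.06 45;-1 -50 0 -0.07 45;-1 -62 0 -0.07 45"

```text
time: 5.12
eef_pos: [0.6074, -0.0667, 0.0761]
eef_rot: [3.129, 0.262, 0.003]
ft_force: [-0.4, -0.5, 0.1]
width: 0.0445
```

```bash
cat >> h.py <<'E'
def lead(n,p,uv):
    """corners of the plate's blob on z=top, mm, and the leading edge line fit"""
    w=blob(n,p,uv)*1000; ux=np.array([-.163,.987]); uy=np.array([-.987,-.163]); c=np.array([570.7,176.])if n=='scene' else np.array([569.4,180.])
    q=(w[:,:2]-c)@np.c_[ux,uy]          # scanner frame of this camera
    e=[]
    for b in np.arange(np.percentile(q[:,1],10),np.percentile(q[:,1],90),4):
        k=abs(q[:,1]-b)<3
        if k.any(): e.append((q[k,0].max(),b))
    vx,vy,x0,y0=cv2.fitLine(np.float32(e),cv2.DIST_HUBER,0,.01,.01).ravel()
    print(n,'x max',x0.round(1),'y range',q[:,1].min().round(1),q[:,1].max().round(1),'edge angle err deg',np.degrees(np.arctan(-vx/vy)).round(2))
    return q
E
python3 - <<'E'
from h import *
to(606,-43,75,9.4)
for n,uv in(('scene',(300,235)),('top',(275,200))):
    p,d=eyes.camera(n); cv2.imwrite(f'pics/{n}3.png',p[:,:,::-1])
    try: lead(n,p,uv)
    except Exception as e: print(n,e)
a,b=[cv2.imread(f'pics/{n}3.png') for n in('scene','top')]
cv2.imwrite('pics/c3.png',np.hstack([cv2.resize(a[150:300,210:410],(400,300),interpolation=3),cv2.resize(b[140:275,180:360],(400,300),interpolation=3)]))
E
```

```text
t 5.12 tcp [607.4 -66.7  76.1] head 9.58 tilt 0.14 F [-0.4 -0.5  0.1] w 0.0445
shift [  2.6 -23.6   1. ] yaw 0.0031
scene x max -303.5 y range -340.7 1258.7 edge angle err deg 12.96
top x max 564.5 y range -511.8 759.2 edge angle err deg 29.99
```

View pics/c3.png

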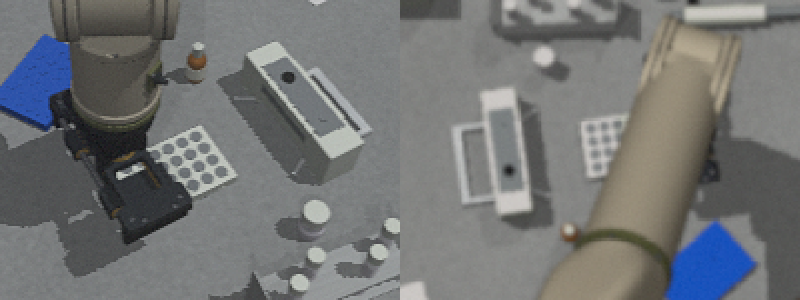

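The crop shows the plate with its leading end at scene pixels (310,213) to (328,236). It now looks about parallel to the head, while my mask leaked into the bench, so I'll raise the threshold and measure again on the saved pictures.

```bash
sed -i 's/lo=130/lo=165/; s/uv\[1\]-12:uv\[1\]+13,uv\[0\]-12:uv\[0\]+13/uv[1]-8:uv[1]+9,uv[0]-8:uv[0]+9/' h.py
python3 - <<'E'
from h import *
for n,uv in(('scene',(308,232)),('top',(271,206))):
    p=cv2.imread(f'pics/{n}3.png')[:,:,::-1].copy(); print(np.median(p[300:,:100]))
    q=lead(n,p,uv); print(len(q))
E
```

```text
126.0
scene x max -110.9 y range -37.0 47.3 edge angle err deg 0.33
123
78.0
top x max -109.2 y range -37.4 47.2 edge angle err deg -0.09
85
```

Both views agree: the plate is square within 0.4°, its leading end is 110 mm before the head's middle, and it sits +5 mm off-axis. I push on with a small lateral drift towards tool +x.

jog_arm:
  rows: "0.5 -10 0 0 45;1.5 -20 0 0 45;3 -30 0 0 45;4.5 -40 0 0 45;6 -50 0 0 45"

```text
time: 5.85
eef_pos: [0.605, -0.0144, 0.0758]
eef_rot: [3.13, 0.265, 0.003]
ft_force: [0.9, -0.5, -0.4]
width: 0.045
```

```bash
python3 - <<'E'
from h import *
to(582,105,75,9.4)
for n,uv in(('scene',(327,228)),('top',(256,205))):
    p,d=eyes.camera(n); cv2.imwrite(f'pics/{n}4.png',p[:,:,::-1])
    try: lead(n,p,uv)
    except Exception as e: print(n,e)
a,b=[cv2.imread(f'pics/{n}4.png') for n in('scene','top')]
cv2.imwrite('pics/c4.png',np.hstack([cv2.resize(a[150:300,230:430],(400,300),interpolation=3),cv2.resize(b[140:275,180:360],(400,300),interpolation=3)]))
E
```

```text
t 5.85 tcp [605.  -14.4  75.8] head 9.69 tilt 0.1 F [ 0.9 -0.5 -0.4] w 0.045
shift [  -2.5 -121.5    0.7] yaw 0.0051
scene x max -59.0 y range -42.7 41.2 edge angle err deg 0.2
top x max -57.7 y range -42.8 41.2 edge angle err deg -0.66
```

View pics/c4.png

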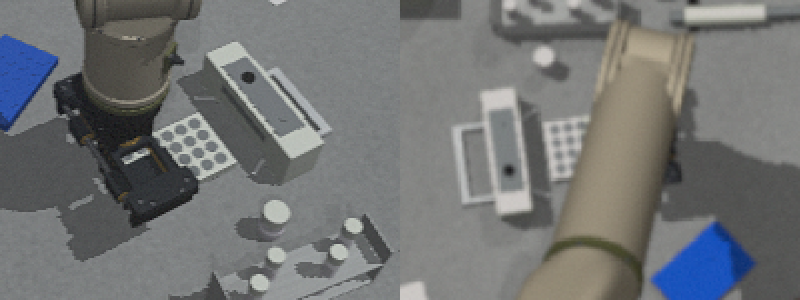

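The plate is centred (−0.8 mm) and square, with its leading end at the mouth of the guides. I continue straight in.

jog_arm:
  rows: "0 -10 0 0.003 45;0 -20 0 0.005 45;0 -30 0 0.005 45;0 -40 0 0.005 45;0 -50 0 0.005 45"

```text
time: 6.58
eef_pos: [0.5964, 0.0367, 0.0758]
eef_rot: [-3.131, -0.26, -0.003]
ft_force: [0.6, -0.8, 0.3]
width: 0.0449
```

jog_arm:
  rows: "0 -10 0 0 45;0 -20 0 0 45;0 -30 0 0 45;0 -40 0 0 45;0 -50 0 0 45"

```text
time: 7.2
eef_pos: [0.588, 0.0866, 0.0758]
eef_rot: [-3.131, -0.26, -0.003]
ft_force: [0.6, 0.1, 0.5]
width: 0.045
```

```bash
python3 - <<'E'
from h import *
to(582,105,75,9.4)
s=bot.sense()['eef_pos'][:2]*1000
print('finger s,lat',(s-[570,178])@np.array([[-.163,-.987],[.987,-.163]]))
for n in('scene','top'):
    p,d=eyes.camera(n); cv2.imwrite(f'pics/{n}5.png',p[:,:,::-1])
a,b=[cv2.imread(f'pics/{n}5.png') for n in('scene','top')]
cv2.imwrite('pics/c5.png',np.hstack([cv2.resize(a[140:290,270:470],(400,300),interpolation=3),cv2.resize(b[150:270,170:330],(400,300),interpolation=3)]))
E
```

```text
t 7.2 tcp [588.   86.6  75.8] head 9.51 tilt 0.1 F [0.6 0.1 0.5] w 0.045
shift [ -2.9 -19.1   0.8] yaw 0.0019
finger s,lat [-93.10565561  -2.90135329]
```

View pics/c5.png

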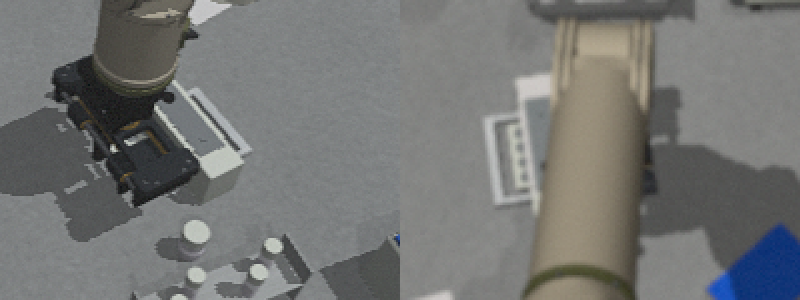

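The plate's leading end is showing in the frame behind the head, at crop (510,160), about 20 mm short of the stop. I close in slowly and watch the force.

jog_arm:
  rows: "0 -4 0 0 45;0 -8 0 0 45;0 -11 0 0 45;0 -13 0 0 45;0 -15 0 0 45"

```text
time: 7.92
eef_pos: [0.5854, 0.1025, 0.0757]
eef_rot: [-3.13, -0.263, -0.002]
ft_force: [-0.4, -0.4, 0.8]
width: 0.045
```

jog_arm:
  rows: "0 -1 0 0 45;0 -2 0 0 45;0 -2 0 0 45"

```text
time: 8.3
eef_pos: [0.585, 0.1046, 0.0757]
eef_rot: [-3.13, -0.263, -0.002]
ft_force: [0.7, 0.1, 0.1]
width: 0.0452
```

jog_arm:
  rows: "0 -1 0 0 45;0 -2 0 0 45;0 -2 0 0 45"

```text
time: 8.68
eef_pos: [0.5847, 0.1053, 0.0757]
eef_rot: [3.13, 0.261, 0.002]
ft_force: [-0.3, -5.0, 0.6]
width: 0.0451
```

The hand stopped short and the force rose to 5 N, so the plate is against the stop. One slightly firmer nudge to seat it, then back off.

jog_arm:
  rows: "0 -2 0 0 45;0 -3 0 0 45;0 -3 0 0 45"

```text
time: 9.05
eef_pos: [0.5844, 0.1056, 0.0757]
eef_rot: [3.128, 0.258, 0.002]
ft_force: [0.4, -8.8, 1.2]
width: 0.045
```

jog_arm:
  rows: "0 5 0 0 45;0 15 0 0 45;0 35 0 0 45;0 60 0 0 45;0 100 0 0 45"

```text
time: 9.68
eef_pos: [0.601, 0.0062, 0.076]
eef_rot: [3.128, 0.26, 0.002]
ft_force: [0.7, 0.2, 0.2]
width: 0.0447
```

jog_arm:
  rows: "0 30 -40 0 45;0 60 -100 0 45;0 100 -150 0 45;0 150 -200 0 45;0 200 -200 0 45"

```text
time: 10.3
eef_pos: [0.6348, -0.1921, 0.2805]
eef_rot: [3.127, 0.264, 0.011]
ft_force: [1.1, -0.3, 0.0]
width: 0.0447
```

```bash
python3 - <<'E'
from h import *
to(582,105,75,9.4)
for n in('scene','top'):
    p,d=eyes.camera(n); np.savez(f'pics/{n}6.npz',p=p,d=d); cv2.imwrite(f'pics/{n}6.png',p[:,:,::-1])
a,b=[cv2.imread(f'pics/{n}6.png') for n in('scene','top')]
cv2.imwrite('pics/c6.png',np.hstack([cv2.resize(a[140:290,270:470],(400,300),interpolation=3),cv2.resize(b[150:270,170:330],(400,300),interpolation=3)]))
E
```

```text
t 10.3 tcp [ 634.8 -192.1  280.5] head 9.64 tilt 0.44 F [ 1.1 -0.3  0. ] w 0.0447
shift [  -3.7 -302.5  204.4] yaw 0.0042
```

View pics/c6.png

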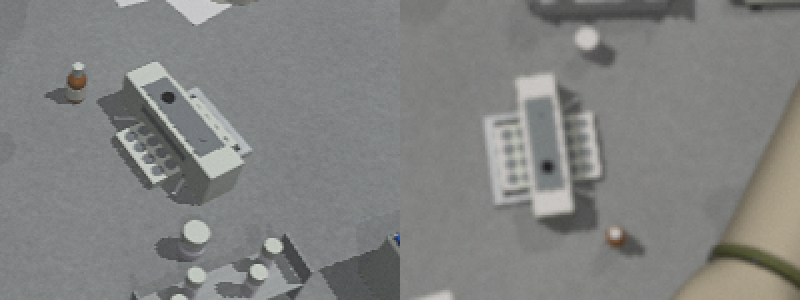

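The crop shows the plate under the head, its trailing end sticking out at the entry (crop (145,155)), with the jar and vial standing. One numeric check of the trailing end and the bystanders.

```bash
python3 - <<'E'
from h import *
for n,c in(('scene',[570.7,176.]),('top',[569.4,180.])):
    z6=np.load(f'pics/{n}6.npz'); z0=np.load(f'pics/{n}0.npz'); P=cloud(n,z6['d'])
    q=(P[...,:2]*1000-c)@np.array([[-.163,-.987],[.987,-.163]]); z=P[...,2]*1000
    k=(q[...,0]<-30)&(q[...,0]>-90)&(abs(q[...,1])<60)&(z>11)&(z<20); s=q[k]
    e=[(s[abs(s[:,1]-b)<4][:,0].min(),b) for b in np.arange(-36,37,4) if (abs(s[:,1]-b)<4).any()]
    vx,vy,x0,y0=cv2.fitLine(np.float32(e),cv2.DIST_HUBER,0,.01,.01).ravel()
    print(n,'trail x',x0.round(1),'y',np.percentile(s[:,1],[1,99]).round(1),'ang deg',np.degrees(np.arctan(-vx/vy)).round(2),'z',np.median(z[k]).round(1))
    def things(d):
        P=cloud(n,d);x,y,zz=P[...,0],P[...,1],P[...,2]
        m=(x>.4)&(x<.8)&(abs(y)<.26)&(zz>.025)&(zz<.12); _,l,st,_=cv2.connectedComponentsWithStats(m.astype(np.uint8))
        return [np.round(P[l==i][:,:2].mean(0)*1000,0) for i in range(1,len(st)) if st[i,4]>40]
    print(things(z0['d']),'\n',things(z6['d']))
E
```

```text
scene trail x -63.9 y [-43.1  41.5] ang deg 0.02 z 14.2
[array([464.,  83.]), array([582., 171.]), array([715., 124.]), array([782., 117.]), array([ 787., -136.])] 
 [array([464.,  83.]), array([582., 171.]), array([714., 125.]), array([782., 118.]), array([ 787., -137.])]
top trail x -62.2 y [-41.7  41.9] ang deg 0.03 z 14.6
[array([779., 120.]), array([ 783., -131.]), array([710., 131.]), array([566., 179.]), array([455.,  89.])] 
 [array([779., 121.]), array([ 784., -126.]), array([710., 131.]), array([566., 179.]), array([455.,  90.])]
```

```bash
python3 -c "
from h import *
print(ticket.close_job())"
```

```text
the job is handed in; nothing more can be done
None
```

The plate is in the scanner, under the read head and resting against the stop bar, and I have handed the job in. I pushed it flat along the bench with the two part-open fingers, turned it 8° and shifted it about 6 mm sideways on the way. I then seated it against the stop with about 9 N and pulled the hand well clear. The job took about 10 s of the 72 s allowed.

| Last check | Scene camera | Top camera | Required |
|---|---|---|---|
| Plate x in the scanner frame | about 0 mm | about +1.6 mm | −4 to +3 mm |
| Plate y in the scanner frame | −0.8 mm | +0.1 mm | ±9.5 mm |
| Angle to the scanner | 0.02° | 0.03° | under 0.06 rad (3.4°) |
| Height of the plate's top | 14.2 mm | 14.6 mm | flat (plate is 14.4 mm tall) |

- **Bystanders near the path:** the jar, vial and tube rack read within about 1 mm of where they started.
- **Pipette:** the top camera showed it 5 mm off, but the scene camera showed only 1 mm. I put this down to the arm partly hiding it. The hand never went near it.
- **Not re-measured:** I did not measure the pen, deep-well block or label roll again after the push; the hand did not go near them.
- **Camera disagreement:** the two cameras differ by about 4–5 mm in world y, so I measured the plate relative to the scanner within each view.
- **Failed measurement:** one mid-push reading failed because the colour mask spilled onto the bench. I redid it with a higher threshold.

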